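# Load a copper cold plate into the sprung tray of a bench gauge

## Task

Press the green release button so that the gauge's parked orange-fronted tray pops out, and gently set the finned copper cold plate, fins up and flat, fully down into the aluminium frame on the tray. Then push the tray in by its front, past its first click (the parking catch), until it clicks home a second time and stays there by itself; push steadily and never force the tray or the button, and leave the other things on the bench where they are.

Things in the scene. Friction and masses are not known exactly. Their poses are not given: they have to be found in the camera images.
- gauge: White bench gauge, fixed to the bench: housing 200 deep (x) x 180 wide (y) x 66 mm high. Origin at the centre of its underside, z up; its front face, with the tray slot, is at -100 mm on its own x, so the tray comes out along its -x. A green button stands on its roof near the front left corner; nothing else stands above the roof.
- tray (a joint): How far the tray is out (m), along the gauge's -x: 0.09 popped out, 0.035 parked (as it starts). Home, the second catch, is set inside the gauge, unseen, anywhere from 0.001 to 0.021, new each time. A spring pushes out: 3 N out, 5 N home. Each catch adds 3 to 5 N over the 12 to 5 mm before it, eases, then snaps in; 2 mm past home is a hard stop. Let go between, it returns to parked. Over 15 N forces it.
- tray_front (a point): Centre of the outer face of the tray's orange front panel, 90 mm wide, 46 mm high (6 to 52 mm above the bench), 8 mm thick; moves with the tray, axes those of the gauge. The face is 12 mm plus the tray's joint value in front of the housing.
- tray_pocket (a point): Centre of the pocket floor on the tray, 26 mm above the bench, 41 mm behind the front panel's outer face, mid-width; moves with the tray, axes those of the gauge. Pocket 53 x 53 mm inside an aluminium frame 6 mm wide and 6 mm high, square to the gauge. With the tray out it is 61 mm in front of the housing, whose slot clears plate and fins.
- release (a joint): How far the green button is pressed down, in m: 0 = up, 0.009 = its stop. Sprung: 2 N to start it, 5 N at the stop. The tray is let go once it is about 5 mm down, and pops out in under 1 s if the button is kept down that long. Over 15 N on it forces it.
- release_top (a point): Centre of the top of the green button, a disc 32 mm across that stands 16 mm above the roof (82 mm above the bench) when up. It is pressed straight down.
- coldplate: Copper cold plate, about 0.2 kg: base 50 x 50 x 6 mm with a block of upright fins 44 mm long (its x) x 26 mm wide (its y) x 16 mm high in the middle of it, 22 mm high over all. Origin at the centre of its underside, z up. Starts flat on the bench. To be gripped by the fin block across its 26 mm width. It fits the pocket at any quarter turn.
- coldplate_fins (a point): Middle of the fin block, 14 mm above the underside of the plate; moves with it.
- bin: Bystander: empty open blue plastic bin, 100 x 130 x 70 mm, origin at the centre of its underside.
- carrier: Bystander: steel carrier of upright copper plates, 92 x 240 x 68 mm, origin at the centre of its underside.
- stack: Bystander: stack of flat copper plates, 62 x 62 x 25 mm, origin at the centre of its underside.
Not all that is in view belongs to the job. Leave any blue or white look-alike of the coldplate alone.

How it is judged:
On the way, in this order (a step that is already met when the one before it is completed fails the run):
1. the tray has popped out (at least 75 mm) (value of joint tray above 0.075 m), for 0.2 s.
2. the cold plate lies flat in the pocket of the open tray, let go (value of joint tray above 0.06 m and horizontal distance between coldplate and tray_pocket below 0.004 m and z of coldplate in the frame of tray_pocket below 0.002 m and angle between coldplate's own z axis and vertical below 0.06 rad and contact force between the fingers and coldplate below 0.1 N), for 0.2 s.
At the end, for the whole second after the job is handed in: The tray is held home by its second catch (joint below 0.026 m, still), the button is up (within 1.5 mm), and the cold plate lies flat in the pocket: within 4 mm of its centre, its underside within 2 mm of the floor, tilted less than 0.06 rad, at rest (value of joint tray below 0.026 m and velocity of joint tray between -0.005 and 0.005 m/s and value of joint release below 0.0015 m and horizontal distance between coldplate and tray_pocket below 0.004 m and z of coldplate in the frame of tray_pocket below 0.002 m and angle between coldplate's own z axis and vertical below 0.06 rad and linear speed of coldplate below 0.01 m/s); the robot touches nothing.
It fails at once if the tray is forced (more than 18 N from the robot) (contact force between any of the fingers, the arm and tray above 18 N).
It fails at once if the button is forced (more than 18 N from the robot) (contact force between any of the fingers, the arm and release above 18 N).
It fails at once if the cold plate is dropped or jammed on the tray (more than 30 N between them) (contact force between coldplate and tray above 30 N).
It fails at once if a bystander is moved by more than 20 mm (distance of any of bin, carrier, stack from where it was at the start of the episode above 0.02 m).
It also fails if it takes over 72 s, if anything falls off the work surface, if the arm or the gripper's body presses on something with over 40 N, if the wrist force passes 120 N, or if a joint passes its speed limit or range.

## Robot

A 6-joint arm with a two-finger parallel gripper is mounted at the origin on the work surface. World frame = base frame: x ahead of the robot, y to its left, z up, the work surface at z = 0. Lengths are in m, angles in rad, forces in N, time in s.
With the tool pointing down it reaches from about 0.325 to 0.9 m from the base axis. Payload 3.5 kg.
Tool frame: the origin (TCP) lies midway between the tips of the shut fingers; the grasp point (between the pads) lies r.grasp_offset behind it (r.grasp_offset is the distance from the TCP to the grasp point, in m); z points along the fingers, y is the line along which they close (so a half turn about z gives the same grasp; the last joint's range is limited). The gripper opens to 85 mm and grips with 20 to 120 N. Pads are 22 mm wide; open, the fingers measure 114 mm over their backs; the gripper's body (76 mm by 85 mm) begins 54 mm behind the grasp point. The pads swing forward as they close: fully open they stand 13 mm farther back than shut.
Start: joints at [1.079, 0.276, -0.026, 1.268, 0, 1.467], TCP at [0.237, 0.578, 0.209] pointing down, gripper open.
Joint ranges: [-3.12, 3.12], [-0.85, 1.88], [-1.08, 1.24], [-1.95, 2.15], [-1.57, 1.53], [-3.14, 3.14]. Speed limits (rad/s): [2.57, 2.57, 3.14, 3.14, 3.14, 3.14].

## Interface

Orientations are given as a unit quaternion [x, y, z, w].
In Python, from rig import r, capture, camera_params, regions_of gives the robot as it stands. The module is installed in compiled form; this text tells all that it offers.
- The arm moves only by the shell command python3 -m jog 'ROWS' [FORCE]. ROWS is text: rows parted by semicolons, each of 7 numbers parted by spaces: the finger opening in mm, from 0 to 85.4, then the shift along the tool's x, y, z in mm, then the turn, a rotation vector about the tool's x, y, z in rad. In form: grip x y z ax ay az; .... A call has 1 to 12 rows; each row is the pose to reach, as a shift and turn from the pose commanded when the call began, along the tool's axes at that moment; what a row does not reach only later rows make up. A row lasts 1/12 s, in which the tool goes at most 41.7 mm and 7.16 degrees, less where a joint would pass 70% of its speed; a pose out of reach is approached as far as the arm can. A call with a gripper value outside its range is refused whole. The fingers move at their own pace and stop on an object; FORCE is the grip in N (left out, the last holds). Time passes only in rows, so rows that repeat a pose let the fingers close. It gives the time, the measured TCP pose, the force, the opening and the grip force at its end, in the units of the state.
- r.read_state(): the state, without advancing time (a new reading comes with each control period).
- capture(name): name is "scene" or "top" or "wrist"; returns (picture, depth): 384x512x3 uint8, red, green, blue; 384x512 float32, m along the optical axis (not along the pixel's ray), 0 where there is no reading.
- camera_params(name): a dict with "K" (3x3 intrinsics, pixels), "world_from_camera" (4x4, takes a point from camera to world coordinates); the wrist camera has in their place "mount" (4x4, takes a point from camera to tool coordinates, whose origin is the TCP and whose axes are the flange's). Camera axes: x right, y down, z forward; pixel columns grow to the right and rows downward; lengths in m; the calibration is good to about 2 mm. A picture is of the moment at which its call begins: read the wrist's pose just before it. camera_params takes no time and is no camera call.
- r.finish_job(): hands the job in; it is judged then, once.
Trained networks look in the newest picture that a camera, given by its name, has taken for a name from the list of things; names that differ only in an ending like _2 or _b are one class to them, and where a whole thing is asked for, a point or a joint stands for the part that bears it (a point fixed in the world has none). Each returns a list of dicts, best first, with "score" (0 to 1); they miss things now and then, are a little off and sometimes report something else, mostly with a low value. They report only what shows in the picture. A call takes as long as a camera call. They do not tell look-alikes from the thing itself.
- regions_of(camera, label): "mask" (384x512 bool, what is visible of it) and "bbox" ([left, top, right, bottom] in pixels, round what is visible of it).
The state is a dict: "clock": time; "q": joint angles; "qvel": joint speeds; "joint_torque": joint torques, N m; "tcp_pos": TCP position; "ee_rot": TCP orientation; "ft_force": force on the tool from outside, world axes, zero at the start; "ft_torque": the same for the moment, N m; "finger_gap": opening from 0.0 (shut) to 1.0 (fully open); "grasp_force": force on a finger pad.
Only numpy, scipy, OpenCV 4.12 (cv2) and the standard library are available. Lean on these libraries where they do the work, as an engineer would, in place of code of your own. Each camera call takes 0.05 s, during which the arm holds its last target. There are 200 camera calls.

## Working session

There is one attempt and no reset: what is moved stays moved. The work goes in short steps, Python scripts to look and compute and a shell command to move; the robot and the scene stay as the last step left them, time stands still between calls to the robot, and variables do not carry over. Pictures are saved under pics/ and viewed, at most 11 in all, crops included, and the job is handed in when it is done.

```bash
mkdir -p pics; ls; python3 - <<'E'
from rig import r,capture,camera_params
import cv2,numpy as np
s=r.read_state();print({k:np.round(v,4) for k,v in s.items()},r.grasp_offset)
for n in("scene","top"):
    p,d=capture(n);cv2.imwrite(f"pics/{n}0.png",p[:,:,::-1]);np.save(f"{n}0.npy",d)
    c=camera_params(n);print(np.round(c["world_from_camera"],3),c["K"])
print(camera_params("wrist"))
a=cv2.imread("pics/scene0.png");b=cv2.imread("pics/top0.png")
E
```

```text
pics
{'clock': np.float64(0.0), 'q': array([ 1.0786e+00,  2.7710e-01, -2.7900e-02,  1.2680e+00,  1.0000e-04,
        1.4674e+00]), 'qvel': array([-0.0012, -0.0011, -0.0006,  0.0011,  0.0009, -0.0014]), 'joint_torque': array([ 6.00000e-04, -4.45509e+01,  2.95203e+01,  1.63000e-02,
       -1.00000e-04,  0.00000e+00]), 'tcp_pos': array([0.2365, 0.5776, 0.208 ]), 'ee_rot': array([ 1.932e-01,  9.812e-01, -1.100e-03, -4.000e-04]), 'ft_force': array([ 0.5059,  1.1557, -0.0169]), 'ft_torque': array([ 0.0147, -0.0036, -0.002 ]), 'grasp_force': np.float64(0.0), 'finger_gap': np.float64(1.0033)} 0.0187
[[ 0.528  0.626 -0.575  1.205]
 [ 0.849 -0.391  0.355 -0.425]
 [-0.003 -0.675 -0.738  0.928]
 [ 0.     0.     0.     1.   ]] [[426.10058265   0.         260.66120608]
 [  0.         426.10058265 183.28163019]
 [  0.           0.           1.        ]]
[[ 0.021 -0.989  0.148  0.428]
 [-0.999 -0.017  0.027 -0.009]
 [-0.024 -0.148 -0.989  0.987]
 [ 0.     0.     0.     1.   ]] [[355.13880508   0.         255.03589417]
 [  0.         355.13880508 193.85842843]
 [  0.           0.           1.        ]]
{'K': array([[288.04950282,   0.        , 259.6227564 ],
       [  0.        , 288.04950282, 189.44675936],
       [  0.        ,   0.        ,   1.        ]]), 'mount': array([[-4.97939260e-04, -9.49161168e-01, -3.14790136e-01,
         8.11204614e-02],
       [ 9.99999784e-01, -3.37750714e-04, -5.63420739e-04,
        -4.61248801e-04],
       [ 4.28456494e-04, -3.14790349e-01,  9.49161131e-01,
        -1.63599982e-01],
       [ 0.00000000e+00,  0.00000000e+00,  0.00000000e+00,
         1.00000000e+00]])}
```

View pics/top0.png

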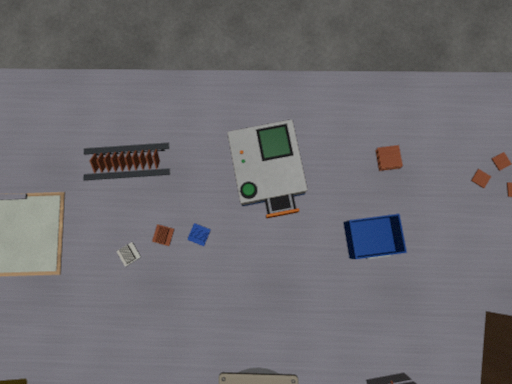

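View pics/scene0.png

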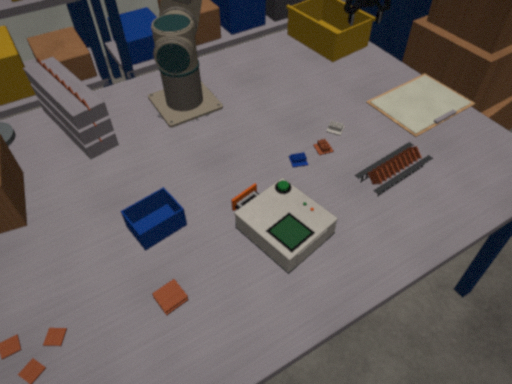

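Candidates in the top picture: copper finned piece (163,235), blue look-alike (199,235), white look-alike (128,254), flat stack (389,157), and loose thin plates at (481,178) and (501,161). I choose (163,235) and will check it in a crop.

```bash
cat > h.py <<'E'
from rig import r,capture,camera_params,regions_of
import cv2,numpy as np
from scipy.spatial.transform import Rotation as R
def T(name,s=None):
    c=camera_params(name)
    if "mount" not in c: return c["K"],c["world_from_camera"]
    s=s or r.read_state(); M=np.eye(4);M[:3,:3]=R.from_quat(s["ee_rot"]).as_matrix();M[:3,3]=s["tcp_pos"]
    return c["K"],M@c["mount"]
def cloud(K,W,d):
    v,u=np.indices(d.shape); P=np.stack([(u-K[0,2])/K[0,0]*d,(v-K[1,2])/K[1,1]*d,d],-1)
    return P@W[:3,:3].T+W[:3,3]
def rect(P):
    c,sz,a=cv2.minAreaRect((P[:,:2]*1000).astype(np.float32)); return np.round(c,1),np.round(sz,1),round(a,1)
E
python3 - <<'E'
from h import *
p,d=capture("top");K,W=T("top");C=cloud(K,W,d)
for n in("gauge","tray_front","release","coldplate","bin","carrier","stack"):
    for g in regions_of("top",n)[:4]:
        m=g["mask"]&(d>0);q=C[m]
        if len(q): print(n,round(g["score"],2),g["bbox"],rect(q),np.round(q.mean(0),3),np.round(np.percentile(q[:,2],[5,50,95]),3))
z=C[...,2];h,s,v=cv2.split(cv2.cvtColor(p,cv2.COLOR_RGB2HSV))
roof=(abs(z-.066)<.008);roof[:,:220]=0;roof[:,315:]=0;roof[:110]=0;roof[205:]=0
print("roof",rect(C[roof]),np.median(z[roof]))
cv2.imwrite("pics/crop1.png",cv2.resize(p[200:280,110:220,::-1],None,fx=6,fy=6,interpolation=2))
E
```

```text
gauge 0.56 [229.5, 120.8, 308.9, 214.2] (array([635.1, -22.3]), array([247.2, 192.7]), 12.2) [ 0.641 -0.019  0.061] [0.025 0.065 0.069]
tray_front 0.73 [264.2, 195.4, 299.1, 214.9] (array([541.3, -53.3]), array([50.6, 84.1]), 11.7) [ 0.54  -0.054  0.031] [0.023 0.027 0.052]
release 0.45 [242.0, 181.1, 252.5, 195.1] (array([576.3,  32.3]), array([30.4, 28.7]), 1.5) [0.576 0.032 0.08 ] [0.077 0.08  0.084]
coldplate 0.88 [117.3, 243.2, 144.1, 269.6] (array([402.4, 361. ]), array([49.3, 50.5]), 35.0) [0.403 0.358 0.013] [0.003 0.014 0.023]
coldplate 0.75 [188.3, 225.6, 213.9, 245.4] (array([460.1, 170.9]), array([52.9, 51.4]), 69.5) [0.46  0.169 0.01 ] [0.002 0.006 0.023]
coldplate 0.72 [155.8, 222.6, 171.5, 245.5] (array([456.5, 268.9]), array([50.1, 48.9]), 75.3) [0.456 0.267 0.013] [0.003 0.014 0.023]
bin 0.88 [342.6, 214.2, 410.6, 258.1] (array([ 461.4, -300.5]), array([103.8, 132.8]), 8.6) [ 0.463 -0.307  0.021] [0.001 0.005 0.069]
bin 0.28 [157.5, 224.4, 176.2, 246.2] (array([457.7, 268.6]), array([50.1, 49.3]), 74.8) [0.457 0.265 0.013] [0.003 0.014 0.023]
carrier 0.92 [83.5, 144.2, 170.9, 180.2] (array([662.8, 385.5]), array([106. , 259.7]), 4.6) [0.657 0.379 0.035] [-0.001  0.035  0.06 ]
stack 0.6 [376.7, 145.0, 402.0, 171.0] (array([ 683.3, -355.8]), array([62.9, 65.6]), 8.0) [ 0.68  -0.352  0.022] [0.006 0.024 0.027]
roof (array([657.7, -14.2]), array([200.2, 180. ]), 11.9) 0.06524441635881767
```

View pics/crop1.png

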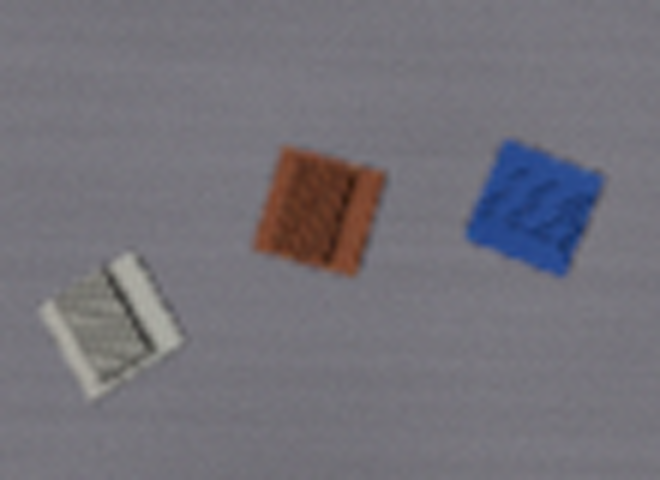

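The crop shows the finned copper plate at (315,210), with its fins running up-down; the white piece is at (110,325) and the blue one at (540,210). First I go above the button.

```bash
python3 -m jog '0 -521 -376 60 0 0 0;0 -521 -376 60 0 0 0;0 -521 -376 60 0 0 0;0 -521 -376 60 0 0 0;0 -521 -376 60 0 0 0;0 -521 -376 60 0 0 0;0 -521 -376 60 0 0 0;0 -521 -376 60 0 0 0;0 -521 -376 60 0 0 0;0 -521 -376 60 0 0 0;0 -521 -376 60 0 0 0;0 -521 -376 60 0 0 0'; python3 - <<'E'
from h import *
s=r.read_state();print(R.from_quat(s["ee_rot"]).as_matrix().round(3),s["clock"],s["tcp_pos"])
E
```

```text
clock: 1.5
tcp_pos: [0.501, 0.1539, 0.163]
ee_rot: [0.193, 0.981, 0.0, 0.0]
ft_force: [0.5, 0.9, -1.3]
finger_gap: -0.003
grasp_force: 0.0
[[-0.925  0.379  0.001]
 [ 0.379  0.925  0.   ]
 [-0.001  0.001 -1.   ]] 1.5 [0.50098363 0.1538727  0.16296837]
```

```bash
python3 -m jog '0 -116 -84 40 0 0 0;0 -116 -84 60 0 0 0;0 -116 -84 60 0 0 0;0 -116 -84 60 0 0 0;0 -116 -84 60 0 0 0;0 -116 -84 60 0 0 0'; python3 - <<'E'
from h import *
s=r.read_state();p,d=capture("wrist");K,W=T("wrist",s);C=cloud(K,W,d);print(s["tcp_pos"])
for n in("release","tray_front"):
  for g in regions_of("wrist",n)[:3]:
    q=C[g["mask"]&(d>0)]; print(n,g["score"],g["bbox"],len(q) and (rect(q),np.percentile(q,[5,50,95],axis=0).round(3)))
cv2.imwrite("pics/w1.png",p[:,:,::-1])
E
```

```text
clock: 2.0
tcp_pos: [0.5754, 0.0327, 0.1017]
ee_rot: [0.195, 0.981, 0.0, -0.001]
ft_force: [-0.4, 0.4, 0.7]
finger_gap: -0.001
grasp_force: 0.0
[0.5753521  0.03270854 0.10165175]
release 0.92 [242.2, 195.1, 281.6, 231.7] ((array([573.4,  33.6]), array([30.5, 27.7]), 67.2), array([[0.561, 0.021, 0.074],
       [0.572, 0.034, 0.081],
       [0.585, 0.046, 0.082]]))
tray_front 0.8 [83.5, 136.0, 211.7, 236.8] ((array([541.7, -59.6]), array([ 56.2, 103.8]), 11.4), array([[ 0.512, -0.087,  0.024],
       [ 0.538, -0.049,  0.026],
       [ 0.565, -0.014,  0.051]]))
```

View pics/w1.png

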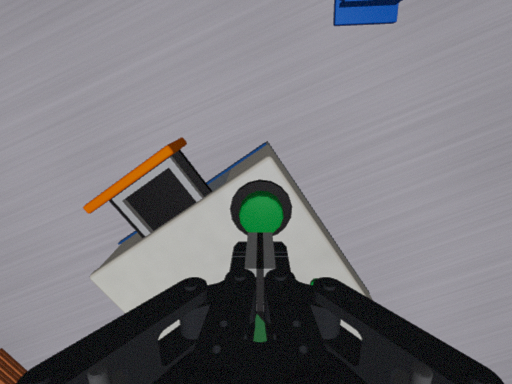

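The green button is at (261,214), directly under the fingertips, and the orange tray front is at (135,175). Now I press in small steps.

```bash
python3 -m jog '0 0 0 12 0 0 0;0 0 0 18 0 0 0;0 0 0 20 0 0 0;0 0 0 22 0 0 0;0 0 0 23 0 0 0;0 0 0 24 0 0 0;0 0 0 24 0 0 0'
```

```text
clock: 2.73
tcp_pos: [0.5755, 0.0341, 0.0787]
ee_rot: [0.193, 0.981, 0.0, -0.0]
ft_force: [0.2, 0.8, -0.4]
finger_gap: 0.001
grasp_force: 0.0
```

```bash
python3 -m jog '0 0 0 1 0 0 0;0 0 0 2 0 0 0;0 0 0 3 0 0 0;0 0 0 3 0 0 0;0 0 0 3 0 0 0;0 0 0 3 0 0 0;0 0 0 3 0 0 0'; python3 - <<'E'
from h import *
p,d=capture("top");K,W=T("top");C=cloud(K,W,d)
for g in regions_of("top","tray_front")[:2]:
    q=C[g["mask"]&(d>0)]; print(g["score"],g["bbox"],rect(q))
E
```

```text
clock: 3.32
tcp_pos: [0.5756, 0.034, 0.0758]
ee_rot: [0.193, 0.981, -0.0, 0.0]
ft_force: [-0.5, 0.1, 0.4]
finger_gap: -0.0
grasp_force: 0.0
0.71 [265.1, 194.8, 301.2, 216.6] (array([542.2, -54.1]), array([52. , 90.4]), 12.0)
```

```bash
python3 -m jog '0 0 0 1 0 0 0;0 0 0 2 0 0 0;0 0 0 2 0 0 0;0 0 0 2 0 0 0'
```

```text
clock: 3.75
tcp_pos: [0.5754, 0.034, 0.0736]
ee_rot: [0.193, 0.981, -0.0, -0.0]
ft_force: [-0.8, -0.2, 0.1]
finger_gap: -0.002
grasp_force: 0.0
```

```bash
python3 -m jog '0 0 0 1 0 0 0;0 0 0 2 0 0 0;0 0 0 2 0 0 0;0 0 0 2 0 0 0'
```

```text
clock: 4.08
tcp_pos: [0.5754, 0.034, 0.0716]
ee_rot: [0.193, 0.981, -0.0, -0.0]
ft_force: [-0.9, -1.0, 0.2]
finger_gap: 0.004
grasp_force: 0.0
```

```bash
python3 - <<'E'
from h import *
s=r.read_state();p,d=capture("wrist");K,W=T("wrist",s);C=cloud(K,W,d);print(s["tcp_pos"],s["joint_torque"])
for n in("release","tray_front"):
  for g in regions_of("wrist",n)[:3]:
    q=C[g["mask"]&(d>0)]; print(n,g["score"],g["bbox"],len(q) and (rect(q),np.percentile(q,[5,50,95],axis=0).round(3)))
cv2.imwrite("pics/w2.png",p[:,:,::-1])
E
```

```text
[0.57544817 0.0340112  0.07159278] [-1.93130028e-03 -4.18980825e+01  2.57420272e+01 -8.44533279e-04
 -4.10216644e-04  3.87646054e-06]
release 0.75 [235.7, 207.1, 284.8, 243.3] ((array([569.5,  35.4]), array([31.7, 19.5]), 69.0), array([[0.56 , 0.022, 0.072],
       [0.567, 0.037, 0.08 ],
       [0.579, 0.047, 0.082]]))
tray_front 0.74 [56.2, 142.6, 207.4, 253.4] ((array([544.9, -76. ]), array([ 58.1, 137.6]), 11.5), array([[ 0.512, -0.088,  0.024],
       [ 0.538, -0.049,  0.026],
       [ 0.566, -0.014,  0.051]]))
```

View pics/w2.png

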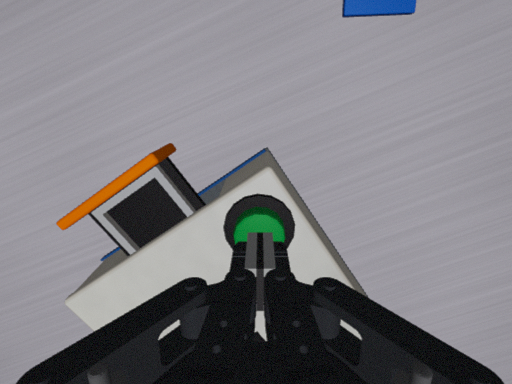

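```bash
python3 - <<'E'
from h import *
s=r.read_state();p,d=capture("wrist");K,W=T("wrist",s);C=cloud(K,W,d)
for v in range(196,262,5): print(v,d[v,261].round(4),C[v,261].round(4),p[v,261])
E
```

```text
196 0.1752 [0.5552 0.0427 0.0703] [39 35 36]
201 0.1775 [0.5586 0.0413 0.0691] [33 30 33]
206 0.1776 [0.5613 0.0402 0.07  ] [38 49 39]
211 0.17 [0.5613 0.0402 0.078 ] [19 66 31]
216 0.169 [0.5635 0.0392 0.0799] [ 42 146  72]
221 0.1686 [0.5659 0.0382 0.0812] [ 32 143  65]
226 0.1701 [0.5691 0.0369 0.0807] [ 33 143  63]
231 0.1705 [0.5719 0.0358 0.0813] [ 22 136  61]
236 0.1486 [0.5649 0.0386 0.1019] [16 14 12]
241 0.1446 [0.5654 0.0383 0.1063] [21 19 16]
246 0.1386 [0.5649 0.0385 0.1123] [0 7 7]
251 0.1361 [0.5657 0.0382 0.1154] [13 15 13]
256 0.1327 [0.5661 0.038  0.1191] [23 19 18]
261 0.1266 [0.5651 0.0384 0.1251] [10 14 12]
```

```bash
python3 -m jog '0 0 0 2 0 0 0;0 0 0 4 0 0 0;0 0 0 4 0 0 0'; python3 -m jog '0 0 0 2 0 0 0;0 0 0 4 0 0 0;0 0 0 4 0 0 0'; python3 - <<'E'
from h import *
s=r.read_state();p,d=capture("wrist");K,W=T("wrist",s);C=cloud(K,W,d);print(s["tcp_pos"],s["ft_force"])
for v in range(206,252,5): print(v,C[v,261].round(4),p[v,261])
E
```

```text
clock: 4.53
tcp_pos: [0.5751, 0.034, 0.0672]
ee_rot: [0.193, 0.981, -0.0, -0.0]
ft_force: [-0.6, -0.7, 0.2]
finger_gap: -0.001
grasp_force: 0.0
clock: 4.78
tcp_pos: [0.5751, 0.034, 0.0632]
ee_rot: [0.193, 0.981, -0.0, -0.0]
ft_force: [-0.3, 0.9, -0.6]
finger_gap: 0.002
grasp_force: 0.0
[0.57509534 0.03402555 0.06315103] [-0.34764431  0.92148075 -0.61914795]
206 [0.5578 0.0414 0.0698] [41 39 40]
211 [0.5606 0.0402 0.0699] [42 35 37]
216 [0.5613 0.0399 0.0756] [ 7 62 23]
221 [0.5625 0.0394 0.0794] [ 25 131  57]
226 [0.5649 0.0384 0.0806] [ 32 143  70]
231 [0.5677 0.0373 0.0807] [ 25 141  67]
236 [0.5649 0.0384 0.0924] [13 16 14]
241 [0.5647 0.0385 0.0983] [13 13  5]
246 [0.5651 0.0383 0.1025] [17 15  6]
251 [0.5649 0.0383 0.1074] [10  0  7]
```

```bash
python3 -m jog '0 0 0 2 0 0 0;0 0 0 4 0 0 0;0 0 0 4 0 0 0'; python3 -m jog '0 0 0 2 0 0 0;0 0 0 3 0 0 0;0 0 0 3 0 0 0'; python3 - <<'E'
from h import *
s=r.read_state();p,d=capture("wrist");K,W=T("wrist",s);C=cloud(K,W,d);print(s["tcp_pos"],s["ft_force"])
for v in range(206,252,5): print(v,C[v,261].round(4),p[v,261])
E
```

```text
clock: 5.08
tcp_pos: [0.5754, 0.0341, 0.0594]
ee_rot: [0.193, 0.981, -0.0, -0.0]
ft_force: [-0.5, -0.6, 0.3]
finger_gap: -0.007
grasp_force: 0.0
clock: 5.33
tcp_pos: [0.5756, 0.034, 0.0565]
ee_rot: [0.193, 0.981, 0.0, 0.0]
ft_force: [0.2, -1.0, -0.5]
finger_gap: -0.002
grasp_force: 0.0
[0.57555145 0.03403119 0.05654806] [ 0.23733685 -0.95700767 -0.54446634]
206 [0.5557 0.0424 0.07  ] [39 39 41]
211 [0.559  0.041  0.0686] [42 40 44]
216 [0.5616 0.04   0.0692] [27 44 33]
221 [0.5622 0.0397 0.0747] [15 79 32]
226 [0.5634 0.0392 0.0782] [ 31 144  68]
231 [0.5669 0.0378 0.0767] [ 20 140  62]
236 [0.5656 0.0383 0.0852] [11 15 16]
241 [0.5652 0.0384 0.0914] [15 14 19]
246 [0.5654 0.0383 0.096 ] [14 13 23]
251 [0.565  0.0384 0.1014] [16 14 14]
```

```bash
python3 -m jog '0 0 0 1 0 0 0;0 0 0 2 0 0 0;0 0 0 2 0 0 0;0 0 0 2 0 0 0'; python3 - <<'E'
from h import *
s=r.read_state();p,d=capture("wrist");K,W=T("wrist",s);C=cloud(K,W,d);print(s["tcp_pos"],s["ft_force"],s["joint_torque"])
for v in range(216,242,5): print(v,C[v,261].round(4),p[v,261])
E
```

```text
clock: 5.72
tcp_pos: [0.5757, 0.034, 0.0549]
ee_rot: [0.193, 0.981, 0.0, 0.0]
ft_force: [-0.9, 0.9, 3.2]
finger_gap: -0.0
grasp_force: 1.3
[0.57565745 0.03404613 0.05490372] [-0.90549213  0.89422064  3.16898878] [-1.20291584e-01 -4.08315217e+01  2.45829391e+01 -2.85127535e-01
 -3.55753780e-02 -1.40504926e-03]
216 [0.5607 0.0404 0.0702] [42 44 47]
221 [0.5619 0.0399 0.074 ] [11 83 37]
226 [0.5639 0.0391 0.0756] [ 38 154  75]
231 [0.5664 0.038  0.0763] [ 32 152  71]
236 [0.5649 0.0386 0.0852] [24 21 22]
241 [0.5652 0.0385 0.0901] [22 29 31]
```

```bash
python3 -m jog '0 0 0 1 0 0 0;0 0 0 2 0 0 0;0 0 0 3 0 0 0;0 0 0 3 0 0 0;0 0 0 3 0 0 0;0 0 0 3 0 0 0'; python3 - <<'E'
from h import *
s=r.read_state();p,d=capture("wrist");K,W=T("wrist",s);C=cloud(K,W,d);print(s["tcp_pos"],s["ft_force"])
for v in range(221,242,5): print(v,C[v,261].round(4),p[v,261])
p,d=capture("top");K,W=T("top");C=cloud(K,W,d)
for g in regions_of("top","tray_front")[:2]:
    q=C[g["mask"]&(d>0)]; print(g["score"],g["bbox"],rect(q))
E
```

```text
clock: 6.27
tcp_pos: [0.5756, 0.0341, 0.0518]
ee_rot: [0.193, 0.981, 0.0, 0.0]
ft_force: [-1.0, 0.2, 3.9]
finger_gap: 0.001
grasp_force: 1.8
[0.57564844 0.03405646 0.05183051] [-0.96589671  0.21502573  3.90635962]
221 [0.5624 0.0397 0.0696] [21 87 38]
226 [0.564  0.039  0.0725] [ 32 153  73]
231 [0.5663 0.0381 0.0735] [ 31 153  73]
236 [0.5652 0.0385 0.0815] [13 15 22]
241 [0.5652 0.0385 0.0869] [22 28 23]
0.68 [264.9, 194.0, 304.9, 237.4] (array([515.5, -60.8]), array([106.8,  87.4]), 11.7)
0.51 [149.6, 225.4, 172.9, 244.3] (array([456.3, 270.4]), array([48.3, 48.2]), 74.1)
```

```bash
python3 -m jog '0 0 0 0 0 0 0;0 0 0 0 0 0 0;0 0 0 0 0 0 0;0 0 0 0 0 0 0;0 0 0 -30 0 0 0;0 0 0 -70 0 0 0;85 60 50 -70 0 0 0;85 199 172 -70 0 0 -0.127;85 199 172 -70 0 0 -0.127;85 199 172 -70 0 0 -0.127;85 199 172 -70 0 0 -0.127;85 199 172 -70 0 0 -0.127'; python3 -m jog '85 70 64 0 0 0 0;85 70 64 0 0 0 0;85 70 64 0 0 0 0;85 70 64 0 0 0 0' | head -2
```

```text
clock: 7.42
tcp_pos: [0.4611, 0.2582, 0.1212]
ee_rot: [0.131, 0.991, -0.0, -0.0]
ft_force: [-0.0, 0.3, 0.6]
finger_gap: 0.85
grasp_force: 0.0
clock: 7.75
tcp_pos: [0.4093, 0.3389, 0.1211]
```

```bash
python3 -m jog '85 -64 -55 0 0 0 0;85 -64 -55 0 0 0 0;85 -64 -55 0 0 0 0;85 -64 -55 0 0 0 0' | head -2
cat > plate.py <<'E'
from h import *
s=r.read_state();p,d=capture("wrist");K,W=T("wrist",s);C=cloud(K,W,d)
rm=R.from_quat(s["ee_rot"]).as_matrix();print(s["tcp_pos"].round(4),rm[:2,:2].round(3),s["ft_force"].round(1))
Q=(C-s["tcp_pos"])@rm
z=C[...,2];h_,s_,v_=cv2.split(cv2.cvtColor(p,cv2.COLOR_RGB2HSV))
for g in regions_of("wrist","coldplate")[:3]:
    m=g["mask"]&(d>0); c=p[m].mean(0).round(); f=m&(z>z[m].max()-.010)
    print(g["score"],g["bbox"],c,rect(C[m]),"fins",rect(C[f]),"tool",rect(Q[f]),np.percentile(z[m],[3,50,97]).round(4))
import sys
if len(sys.argv)>1: cv2.imwrite(sys.argv[1],p[:,:,::-1])
np.savez("w.npz",p=p,Q=Q,C=C)
E
python3 plate.py pics/w3.png
```

```text
clock: 8.08
tcp_pos: [0.4605, 0.2646, 0.1213]
[0.4605 0.2646 0.1213] [[-0.965  0.264]
 [ 0.264  0.965]] [ 0.3 -0.7  1. ]
0.88 [141.3, 173.3, 197.1, 223.0] [ 15.  60. 129.] (array([458.5, 170.9]), array([50. , 50.5]), 71.1) fins (array([458.8, 170.6]), array([44.4, 26.7]), 69.7) tool (array([-23.1, -91. ]), array([26.7, 44.4]), 5.0) [0.0033 0.0162 0.0218]
0.83 [234.2, 147.9, 291.4, 201.0] [149.  88.  56.] (array([457.4, 270.3]), array([51.8, 54.9]), 75.8) fins (array([455.6, 270.2]), array([25.8, 44. ]), 75.9) tool (array([6.2, 4.1]), array([25.8, 44. ]), 88.8) [0.0026 0.0053 0.0217]
0.69 [305.4, 50.5, 384.7, 131.8] [159. 158. 153.] (array([402.4, 364.4]), array([53.5, 52.2]), 33.7) fins (array([401.6, 362.6]), array([44.4, 26.4]), 33.8) tool (array([82.7, 79. ]), array([26.4, 44.4]), 40.9) [0.0029 0.0116 0.0218]
```

View pics/w3.png

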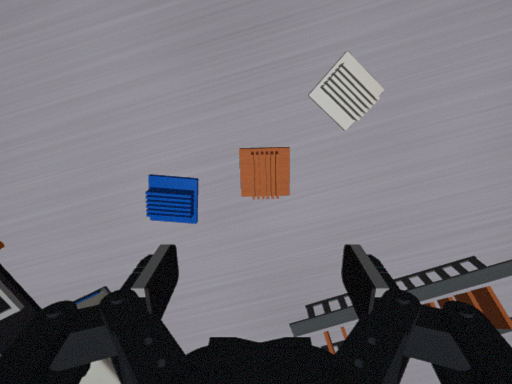

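The copper plate is at (265,173) between the pads, with blue at (172,200) and white at (347,90). Next I read the pad tips' position in the tool frame.

```bash
python3 - <<'E'
import numpy as np
w=np.load("w.npz");Q=w["Q"]*1000
for u,v in((168,246),(165,262),(160,290),(145,270),(352,246),(355,262),(375,270),(150,310)): print(u,v,Q[v,u].round(1),w["p"][v,u])
m=(Q[...,2]<-5)&(Q[...,2]>-70)
f=Q[m];print(f[:,2].max(),f[f[:,2]>-45].round(0)[::60])
E
```

```text
168 246 [ 11.7 -44.7 -40.5] [65 65 66]
165 262 [  8.3 -43.8 -49.1] [14 21 15]
160 290 [  1.2 -43.4 -59.7] [18 14 18]
145 270 [ 11.9 -48.1 -60.7] [65 65 66]
352 246 [ 11.1  44.3 -39.5] [61 62 61]
355 262 [ 10.   42.  -51.8] [16 16 17]
375 270 [ 11.6  47.5 -60.4] [64 66 65]
150 310 [  0.8 -43.5 -71.3] [39 37 40]
-32.663642429040195 [[ 11. -49. -37.]
 [ 11.  48. -38.]
 [ 11.  43. -41.]
 [ 11. -44. -43.]
 [ 11.  44. -44.]
 [  5.  42. -35.]
 [  5.  42. -37.]
 [  8.  42. -44.]
 [  7.  54. -45.]
 [  0.  42. -37.]
 [  1.  42. -42.]
 [ -3.  42. -39.]
 [ -5.  42. -40.]
 [-10.  42. -38.]
 [-10.  42. -42.]]
```

```bash
python3 -m jog '60 6 4 0 0 0 -0.02;60 6 4 40 0 0 -0.02;60 6 4 80 0 0 -0.02;60 6 4 100 0 0 -0.02;60 6 4 100 0 0 -0.02;60 6 4 100 0 0 -0.02'; python3 plate.py pics/w4.png; python3 - <<'E'
import numpy as np
w=np.load("w.npz");Q=w["Q"]*1000
f=Q[(Q[...,2]<-5)&(Q[...,2]>-70)&(abs(Q[...,1])<60)&(abs(Q[...,1])>22)];
for sgn in(1,-1):
  g=f[f[:,1]*sgn>0];g=g[g[:,2]>np.percentile(g[:,2],98)];print(g.mean(0),np.ptp(g,0))
E
```

```text
clock: 8.68
tcp_pos: [0.4521, 0.2729, 0.0207]
ee_rot: [0.12, 0.993, -0.001, -0.002]
ft_force: [-0.2, -0.9, -0.0]
finger_gap: 0.702
grasp_force: 0.0
[0.4521 0.2729 0.0207] [[-0.971  0.237]
 [ 0.237  0.971]] [-0.2 -0.9 -0. ]
0.71 [75.3, 221.9, 160.3, 291.5] [ 11.  57. 124.] (array([453.4, 179.7]), array([100.3,  47.6]), 84.3) fins (array([434.8, 231.9]), array([0.2, 0. ]), 124.0) tool (array([  7.2, -44.1]), array([0.3, 0. ]), -139.2) [0.0026 0.017  0.0216]
0.7 [324.1, 53.1, 439.5, 170.0] [160. 158. 152.] (array([404.2, 364.8]), array([57.6, 51.5]), 33.0) fins (array([401.8, 362.9]), array([45.1, 26.7]), 33.6) tool (array([70.2, 75.5]), array([26.7, 45.1]), 42.6) [0.0035 0.0147 0.0217]
0.65 [219.3, 190.2, 297.3, 268.2] [154.  90.  55.] (array([458. , 269.8]), array([49.9, 55.6]), 76.1) fins (array([455.7, 270.3]), array([26.2, 44.7]), 76.3) tool (array([-4.1, -1.6]), array([26.2, 44.7]), 89.9) [0.0034 0.0054 0.0216]
[  0.54935334  29.42008474 -27.99327014] [19.09267894  0.45239339  3.16361574]
[  1.37347441 -30.82346042 -27.93531098] [20.70374553  5.24444936  3.62063622]
```

```bash
python3 -m jog '60 -4 -1.5 0 0 0 0;60 -4 -1.5 20 0 0 0;60 -4 -1.5 30 0 0 0;60 -4 -1.5 36 0 0 0;60 -4 -1.5 36 0 0 0;60 -4 -1.5 36 0 0 0;26 -4 -1.5 36 0 0 0;22 -4 -1.5 36 0 0 0;15 -4 -1.5 36 0 0 0;15 -4 -1.5 36 0 0 0;15 -4 -1.5 36 0 0 0;15 -4 -1.5 36 0 0 0' 30; python3 - <<'E'
import sys;sys.path.insert(0,'.')
from h import *
s=r.read_state();print(s["tcp_pos"],s["finger_gap"]*85,s["grasp_force"],s["ft_force"])
p,d=capture("wrist");cv2.imwrite("pics/w5.png",p[:,:,::-1])
E
```

```text
clock: 9.78
tcp_pos: [0.4585, 0.2705, -0.0135]
ee_rot: [0.121, 0.993, 0.0, 0.001]
ft_force: [-1.2, 1.0, 5.4]
finger_gap: 0.301
grasp_force: 30.9
[ 0.45849813  0.27049815 -0.01349139] 25.542919897959536 30.94960927963257 [-1.23076277  0.99483211  5.37701885]
```

View pics/w5.png

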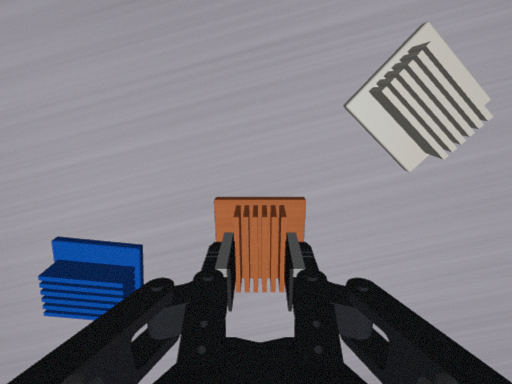

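```bash
python3 -m jog '15 0 0 -10 0 0 0;15 0 0 -40 0 0 0;15 0 0 -80 0 0 0;15 0 0 -110 0 0 0;15 -117 -299 -110 0 0 -0.449;15 -117 -299 -110 0 0 -0.449;15 -117 -299 -110 0 0 -0.449;15 -117 -299 -110 0 0 -0.449;15 -117 -299 -110 0 0 -0.449;15 -117 -299 -110 0 0 -0.449;15 -117 -299 -110 0 0 -0.449;15 -117 -299 -110 0 0 -0.449' 40; python3 - <<'E'
from h import *
s=r.read_state();rm=R.from_quat(s["ee_rot"]).as_matrix();print(rm.round(3))
p,d=capture("top");K,W=T("top");C=cloud(K,W,d);z=C[...,2]
for g in regions_of("top","tray_front")[:2]:
    q=C[g["mask"]&(d>0)]; print(g["score"],g["bbox"],rect(q))
E
```

```text
clock: 10.83
tcp_pos: [0.4981, -0.0452, 0.0955]
ee_rot: [-0.103, 0.995, 0.0, -0.001]
ft_force: [1.3, -0.6, -1.0]
finger_gap: 0.293
grasp_force: 40.1
[[-0.979 -0.206 -0.001]
 [-0.206  0.979  0.001]
 [ 0.001  0.001 -1.   ]]
```

```bash
python3 - <<'E'
from h import *
s=r.read_state();p,d=capture("wrist");K,W=T("wrist",s);C=cloud(K,W,d)
rm=R.from_quat(s["ee_rot"]).as_matrix();print(s["tcp_pos"].round(4))
Q=(C-s["tcp_pos"])@rm*1000
for n in("coldplate","tray_front","tray_pocket"):
  for g in regions_of("wrist",n)[:2]:
    m=g["mask"]&(d>0);q=Q[m]; print(n,g["score"],g["bbox"],len(q) and (rect(q/1000),np.percentile(q,[3,50,97],axis=0).round(1)))
hsv=cv2.cvtColor(p,cv2.COLOR_RGB2HSV)
print([ (u,v,Q[v,u].round(1)) for u in(200,230,260,290,320) for v in range(100,300,15)] and "")
np.savez("w.npz",p=p,Q=Q,C=C);cv2.imwrite("pics/w6.png",p[:,:,::-1])
E
```

```text
[ 0.5002 -0.0492  0.0961]
coldplate 0.81 [456.6, 151.9, 511.7, 221.9] ((array([ -4.1, 226.8]), array([52.1, 59.1]), 31.5), array([[-30.2, 193.8,  74.1],
       [ -1.2, 211.1,  89.9],
       [ 26. , 231.1,  95.1]]))
coldplate 0.56 [211.1, 200.0, 307.6, 294.6] ((array([-16.6,  -9.4]), array([97.3, 60.1]), 8.4), array([[-18.2, -23.3, -35.1],
       [ 12.4,  -0.7, -19.6],
       [ 27.5,  21.9, -15.2]]))
tray_front 0.63 [184.7, 141.4, 306.2, 251.2] ((array([ -6.9, -13. ]), array([90.2, 97.5]), 89.5), array([[-35.9, -51.1,  44.6],
       [ 21. , -16.7,  70.3],
       [ 41.7,  25.8,  77.6]]))
tray_pocket 0.98 [180.9, 140.3, 301.4, 250.8] ((array([ -5.6, -13.3]), array([90.6, 95.7]), 88.8), array([[-35. , -51.3,  44.6],
       [ 20.8, -16.7,  70.3],
       [ 41.7,  25.8,  78.4]]))
tray_pocket 0.42 [213.2, 195.9, 306.2, 293.5] ((array([-18.2,  -2.1]), array([103.4,  72.7]), 18.6), array([[-19.4, -22.9, -35.1],
       [ 12.2,  -0.2, -19.5],
       [ 27.5,  22.2, -14.6]]))
```

View pics/w6.png

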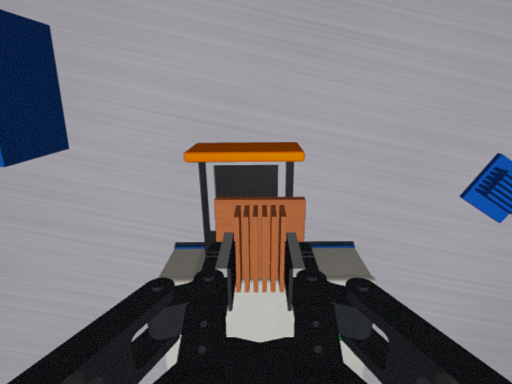

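The plate is held squarely at (260,240); the tray is out, with its orange front at (245,152), offset to the left. I compute the offset.

```bash
cat > off.py <<'E'
import numpy as np,cv2
w=np.load("w.npz");p=w["p"];Q=w["Q"];h,s,v=cv2.split(cv2.cvtColor(p,cv2.COLOR_RGB2HSV))
V,U=np.indices(h.shape)
red=(h<16)&(s>120)
pz=Q[...,2]
o=red&(V<V.shape[0]*.47)&(U>150)&(U<340)&(pz>20)
top=o&(pz<np.percentile(pz[o],3)+4)
print("panel top",np.percentile(Q[top],[0,1,50,99,100],axis=0).round(1),top.sum(),rect if 0 else cv2.minAreaRect(Q[top][:,:2].astype(np.float32)))
b=red&(pz<10)&(pz>-25)
print("plate",np.percentile(Q[b],[0,1,50,99,100],axis=0).round(1))
f=b&(V<228); print("plate front",np.percentile(Q[f],[0,1,50,99,100],axis=0).round(1))
for x in (228,255,292): print([(y,Q[y,x].round(1).tolist()) for y in (198,200,202,206,210,215)])
# frame: rows in the gap
for y in (165,180,190): print(y,[(x,*Q[y,x].round(0).tolist(),int(v[y,x])) for x in range(192,306,4)])
E
python3 off.py
```

```text
panel top [[ 33.8 -56.4  43.8]
 [ 34.  -56.   44.2]
 [ 40.7 -15.6  46. ]
 [ 41.8  30.9  48.8]
 [ 42.   32.4  48.9]] 435 ((37.73769760131836, -12.01993179321289), (88.77961730957031, 7.932275772094727), 89.66519165039062)
plate [[-21.9 -25.1 -25. ]
 [-20.1 -24.5 -24.4]
 [ 16.8  -0.7 -18.3]
 [ 27.8  23.7 -14.4]
 [ 28.1  24.3 -12.7]]
plate front [[ 10.3 -25.  -24.9]
 [ 11.2 -24.5 -24.2]
 [ 22.5  -0.7 -18.3]
 [ 27.8  23.7 -14.1]
 [ 28.1  24.3 -12.7]]
[(198, [27.5, -17.6, -16.0]), (200, [26.9, -17.5, -17.6]), (202, [26.3, -17.3, -18.9]), (206, [23.9, -17.4, -18.8]), (210, [21.5, -17.6, -18.5]), (215, [18.4, -17.7, -18.2])]
[(198, [27.3, -2.9, -15.5]), (200, [26.7, -2.9, -17.0]), (202, [26.0, -2.9, -18.1]), (206, [25.0, -2.8, -21.4]), (210, [24.9, -2.7, -26.8]), (215, [24.6, -2.6, -32.6])]
[(198, [27.5, 17.3, -16.1]), (200, [27.5, 17.0, -19.0]), (202, [26.1, 17.1, -18.4]), (206, [23.8, 17.2, -18.5]), (210, [21.3, 17.3, -18.1]), (215, [18.7, 17.3, -18.8])]
165 [(192, 19.0, -63.0, 97.0, 160), (196, 19.0, -59.0, 97.0, 162), (200, 25.0, -50.0, 71.0, 41), (204, 25.0, -47.0, 72.0, 46), (208, 26.
[... 1739 characters left out ...]
66.0, 162), (212, 5.0, -40.0, 66.0, 166), (216, 3.0, -38.0, 72.0, 47), (220, 3.0, -35.0, 72.0, 44), (224, 3.0, -31.0, 71.0, 46), (228, 3.0, -28.0, 71.0, 40), (232, 3.0, -24.0, 71.0, 43), (236, 3.0, -21.0, 72.0, 38), (240, 3.0, -17.0, 72.0, 42), (244, 3.0, -14.0, 71.0, 44), (248, 3.0, -10.0, 71.0, 43), (252, 3.0, -7.0, 72.0, 37), (256, 3.0, -3.0, 71.0, 41), (260, 3.0, -0.0, 72.0, 41), (264, 3.0, 3.0, 72.0, 46), (268, 3.0, 7.0, 72.0, 43), (272, 3.0, 10.0, 70.0, 40), (276, 3.0, 14.0, 70.0, 44), (280, 5.0, 17.0, 65.0, 167), (284, 5.0, 20.0, 65.0, 162), (288, 3.0, 24.0, 72.0, 49), (292, 3.0, 27.0, 71.0, 53), (296, -5.0, 34.0, 96.0, 166), (300, -6.0, 38.0, 97.0, 167), (304, -6.0, 42.0, 97.0, 168)]
```

```bash
python3 -m jog '15 -2 -11.5 0 0 0 0;15 -2 -11.5 30 0 0 0;15 -2 -11.5 55 0 0 0;15 -2 -11.5 62 0 0 0;15 -2 -11.5 62 0 0 0;15 -2 -11.5 62 0 0 0;15 -2 -11.5 62 0 0 0'; cat > cap.py <<'E'
from h import *
s=r.read_state();p,d=capture("wrist");K,W=T("wrist",s);C=cloud(K,W,d)
rm=R.from_quat(s["ee_rot"]).as_matrix();print(s["tcp_pos"].round(4))
Q=(C-s["tcp_pos"])@rm*1000
np.savez("w.npz",p=p,Q=Q,C=C);cv2.imwrite("pics/w7.png",p[:,:,::-1])
E
python3 cap.py; python3 - <<'E'
import numpy as np,cv2
w=np.load("w.npz");p=w["p"];Q=w["Q"];h,s,v=cv2.split(cv2.cvtColor(p,cv2.COLOR_RGB2HSV))
V,U=np.indices(h.shape);red=(h<16)&(s>120);z=Q[...,2]
o=red&(z>-25)&(U>120)&(U<400)&(V<185); zz=np.percentile(z[o],2) if o.any() else 0
print("panel z",zz); t=o&(z<zz+4);print(cv2.minAreaRect(Q[t][:,:2].astype(np.float32)))
b=red&(z<-9)&(V>=195);print("plate",np.percentile(Q[b],[0,1,50,99,100],axis=0).round(1))
for y in range(130,205,6): print(y,[(x,*Q[y,x].round(0).tolist(),int(v[y,x])) for x in (215,222,230,260,290,296,302)])
E
```

```text
clock: 11.72
tcp_pos: [0.5049, -0.0543, 0.035]
ee_rot: [-0.104, 0.995, -0.0, 0.001]
ft_force: [-0.1, -0.3, -1.7]
finger_gap: 0.293
grasp_force: 40.4
[ 0.5049 -0.0543  0.035 ]
panel z -16.33709098910255
((41.18023681640625, -6.060802459716797), (89.18327331542969, 8.445486068725586), 89.90467834472656)
plate [[ -73.9  -58.7 -163.6]
 [ -19.5  -24.6  -98.6]
 [  12.4   -0.3  -21.9]
 [  27.9   23.9  -15.1]
 [  81.4   60.6  -13.4]]
130 [(215, 58.0, -31.0, 36.0, 166), (222, 58.0, -26.0, 37.0, 162), (230, 58.0, -21.0, 37.0, 163), (260, 58.0, -0.0, 37.0, 170), (290, 58.0, 20.0, 36.0, 167), (296, 58.0, 25.0, 37.0, 169), (302, 58.0, 28.0, 35.0, 167)]
136 [(215, 54.0, -31.0, 37.0, 165), (222, 54.0, -26.0, 36.0, 169), (230, 54.0, -21.0, 36.0, 171), (260, 54.0, -0.0, 36.0, 165), (290, 54.0, 21.0, 36.0, 170), (296, 54.0, 24.0, 35.0, 171), (302, 54.0, 29.0, 37.0, 168)]
142 [(215, 50.0, -31.0, 36.0, 168), (222, 50.0, -26.0, 36.0, 169), (230, 50.0, -21.0, 36.0, 168), (260, 50.0, -0.0, 35.0, 172), (290, 50.0, 21.0, 35.0, 166), (296, 50.0, 25.0, 36.0, 166), (302, 50.0, 29.0, 36.0, 168)]
148 [(215, 46.0,
[... 1462 characters left out ...]
6, 29.0, 22.0, 4.0, 171), (302, 29.0, 25.0, 3.0, 175)]
190 [(215, 24.0, -29.0, 10.0, 41), (222, 23.0, -24.0, 11.0, 49), (230, 23.0, -19.0, 10.0, 47), (260, 23.0, -0.0, 10.0, 42), (290, 23.0, 19.0, 10.0, 46), (296, 26.0, 22.0, 3.0, 171), (302, 26.0, 25.0, 3.0, 170)]
196 [(215, 19.0, -29.0, 10.0, 42), (222, 20.0, -24.0, 9.0, 56), (230, 19.0, -19.0, 11.0, 56), (260, 19.0, -0.0, 10.0, 56), (290, 19.0, 19.0, 11.0, 52), (296, 22.0, 22.0, 4.0, 146), (302, 22.0, 26.0, 3.0, 144)]
202 [(215, 26.0, -24.0, -18.0, 170), (222, 26.0, -21.0, -19.0, 169), (230, 27.0, -16.0, -19.0, 169), (260, 26.0, -0.0, -18.0, 170), (290, 26.0, 16.0, -19.0, 169), (296, 26.0, 19.0, -18.0, 170), (302, 26.0, 22.0, -18.0, 170)]
```

View pics/w7.png

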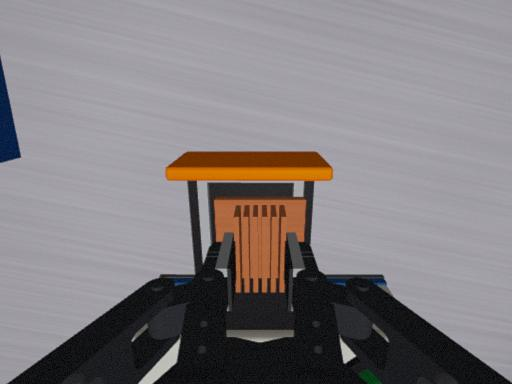

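The plate hovers over the pocket but is about 6 mm off sideways: panel centre x≈249 px, plate centre x≈260 px. I correct that and recheck.

```bash
python3 -m jog '15 1.5 -5.7 0 0 0 0;15 1.5 -5.7 0 0 0 0;15 1.5 -5.7 0 0 0 0;15 1.5 -5.7 0 0 0 0;15 1.5 -5.7 0 0 0 0;15 1.5 -5.7 8 0 0 0;15 1.5 -5.7 8 0 0 0;15 1.5 -5.7 8 0 0 0;15 1.5 -5.7 8 0 0 0'; python3 cap.py; cat > m.py <<'E'
import numpy as np,cv2
w=np.load("w.npz");p=w["p"];Q=w["Q"];h,s,v=cv2.split(cv2.cvtColor(p,cv2.COLOR_RGB2HSV))
V,U=np.indices(h.shape);red=(h<16)&(s>120);z=Q[...,2]
o=red&(U>120)&(U<400)&(V<188); zz=np.percentile(z[o],2)
t=o&(z<zz+4);print("panel",zz,cv2.minAreaRect(Q[t][:,:2].astype(np.float32)))
b=red&(z<-9)&(V>=197)&(V<214)&(U>150)&(U<370);print("plate",np.percentile(Q[b],[0,1,50,99,100],axis=0).round(1))
for y in (188,191,194,197,200): 
  print(y,[(x,*Q[y,x].round(1).tolist(),int(v[y,x])) for x in (206,210,214,218,260,300,304,308,312)])
E
python3 m.py
```

```text
clock: 12.52
tcp_pos: [0.5028, -0.0602, 0.0253]
ee_rot: [-0.103, 0.995, 0.0, -0.0]
ft_force: [-1.5, 0.2, -2.6]
finger_gap: 0.293
grasp_force: 40.3
[ 0.5028 -0.0602  0.0253]
panel -25.510107916651915 ((59.057334899902344, -0.8987197875976562), (88.6031723022461, 44.59770584106445), 89.95094299316406)
plate [[  19.   -25.  -163.6]
 [  19.5  -24.4  -30. ]
 [  24.8   -0.3  -18.3]
 [  27.9   23.6  -14. ]
 [  81.4   24.3  -13.2]]
188 [(206, 36.3, -27.4, -25.3, 208), (210, 36.4, -25.3, -25.7, 209), (214, 36.4, -23.3, -25.6, 209), (218, 36.2, -21.4, -25.1, 207), (260, 36.1, -0.2, -24.7, 208), (300, 36.1, 20.1, -24.7, 209), (304, 36.6, 21.9, -26.4, 207), (308, 36.2, 24.1, -25.1, 208), (312, 36.6, 25.9, -26.4, 210)]
191 [(206, 34.3, -27.7, -24.2, 185), (210, 34.8, -25.4, -25.7, 186), (214, 34.6, -23.5, -24.9, 186), (218, 34.5, -21.5, -24.7, 188), (260, 34.7, -0.2, -25.4, 186), (300, 34.8, 20.1, -25.6, 184), (304, 34.8, 22.1, -25.8, 185), (308, 34.9, 24.1, -25.9, 183), (312, 34.8, 26.1, -25.6, 183)]
194 [(206, 25.8, -31.7, -4.4, 168), (210, 26.3, -29.2, -5.7, 169), (214, 24.8, -27.5, -1.7, 85), (218, 23.9, -25.6, 1.1, 42), (260, 24.2, -0.1, 0.2, 41), (300, 23.8, 24.1, 1.3, 42), (304, 25.9, 25.6, -4.7, 103), (308, 26.2, 27.7, -5.6, 168), (312, 26.5, 29.9, -6.6, 170)]
197 [(206, 24.5, -31.5, -6.1, 169), (210, 24.2, -29.4, -5.1, 167), (214, 23.0, -27.6, -1.8, 82), (218, 27.7, -23.2, -14.9, 82), (260, 27.5, -0.1, -14.2, 79), (300, 27.8, 21.8, -15.1, 83), (304, 27.2, 24.2, -13.4, 119), (308, 24.2, 27.9, -5.1, 169), (312, 24.1, 30.3, -5.0, 168)]
200 [(206, 22.4, -31.8, -5.2, 170), (210, 22.9, -29.2, -6.6, 169), (214, 27.0, -25.0, -17.6, 156), (218, 27.1, -22.8, -17.9, 165), (260, 26.8, -0.2, -17.2, 165), (300, 27.1, 21.4, -18.1, 163), (304, 27.3, 23.5, -18.7, 164), (308, 22.3, 28.0, -5.2, 168), (312, 22.7, 30.1, -6.3, 171)]
```

```bash
python3 -m jog '15 -1 -0.6 0 0 0 0;15 -1 -0.6 0 0 0 0;15 -1 -0.6 0 0 0 0;15 -1 -0.6 0 0 0 0'; python3 cap.py; python3 m.py | head -2; python3 - <<'E'
import numpy as np
w=np.load("w.npz");Q=w["Q"]
print([(y,Q[y,255:265].mean(0).round(1)[[0,2]].tolist()) for y in range(150,206,2)])
print([(x,Q[194:197,x].mean(0).round(1).tolist()) for x in list(range(205,220,2))+list(range(298,313,2))])
E
```

```text
clock: 12.9
tcp_pos: [0.5044, -0.0607, 0.0258]
ee_rot: [-0.103, 0.995, -0.0, 0.0]
ft_force: [-0.5, -0.3, -1.3]
finger_gap: 0.295
grasp_force: 40.3
[ 0.5044 -0.0607  0.0258]
panel -25.413527316590148 ((58.8058967590332, 0.17188644409179688), (45.10165023803711, 89.20430755615234), 0.06773112714290619)
plate [[  19.   -24.8 -163.6]
[(150, [45.9, 27.2]), (152, [44.6, 26.9]), (154, [43.2, 26.9]), (156, [41.9, 26.8]), (158, [47.0, -3.5]), (160, [43.3, 8.2]), (162, [43.3, 2.6]), (164, [43.2, -2.2]), (166, [43.2, -6.9]), (168, [43.3, -11.7]), (170, [43.2, -15.7]), (172, [43.2, -19.9]), (174, [43.0, -23.2]), (176, [42.3, -24.5]), (178, [45.4, -38.9]), (180, [40.4, -24.9]), (182, [39.4, -25.2]), (184, [38.4, -25.2]), (186, [37.2, -24.9]), (188, [36.1, -24.7]), (190, [26.6, 0.7]), (192, [25.1, 1.2]), (194, [24.0, 0.7]), (196, [22.6, 1.0]), (198, [27.5, -15.8]), (200, [27.2, -18.3]), (202, [26.2, -18.5]), (204, [24.9, -18.4])]
[(205, [25.3, -32.3, -4.6]), (207, [25.4, -31.1, -5.1]), (209, [25.3, -30.0, -4.8]), (211, [25.6, -28.7, -5.5]), (213, [25.6, -27.5, -5.6]), (215, [25.0, -26.6, -3.8]), (217, [23.2, -26.2, 1.1]), (219, [23.3, -25.0, 0.9]), (298, [23.3, 22.9, 0.9]), (300, [23.4, 24.0, 0.6]), (302, [23.4, 25.3, 0.6]), (304, [23.6, 26.4, 0.1]), (306, [25.2, 26.8, -4.6]), (308, [25.5, 27.8, -5.3]), (310, [43.9, 19.3, -57.6]), (312, [25.3, 30.2, -4.9])]
```

```bash
python3 -m jog '15 -0.3 0.2 3 0 0 0;15 -0.3 0.2 5 0 0 0;15 -0.3 0.2 7 0 0 0;15 -0.3 0.2 8 0 0 0;15 -0.3 0.2 9 0 0 0;15 -0.3 0.2 10 0 0 0;15 -0.3 0.2 11 0 0 0;15 -0.3 0.2 11 0 0 0;15 -0.3 0.2 11 0 0 0'; python3 cap.py;  python3 - <<'E'
import numpy as np
w=np.load("w.npz");Q=w["Q"]
print([(y,Q[y,255:265].mean(0).round(1)[[0,2]].tolist()) for y in range(174,212,3)])
print([(x,Q[210:216,x].mean(0).round(1).tolist()) for x in list(range(205,225,3))+list(range(295,316,3))])
E
```

```text
clock: 13.7
tcp_pos: [0.5045, -0.0604, 0.0147]
ee_rot: [-0.103, 0.995, 0.0, -0.0]
ft_force: [-0.2, 0.6, -2.4]
finger_gap: 0.293
grasp_force: 40.4
[ 0.5045 -0.0604  0.0147]
[(174, [43.4, -24.4]), (177, [43.5, -30.2]), (180, [43.3, -34.7]), (183, [42.2, -36.0]), (186, [40.8, -36.0]), (189, [39.4, -36.3]), (192, [37.8, -35.9]), (195, [36.1, -35.5]), (198, [27.5, -16.1]), (201, [26.6, -18.3]), (204, [25.0, -18.5]), (207, [24.2, -20.9]), (210, [23.4, -23.0])]
[(205, [19.2, -30.6, -16.4]), (208, [19.1, -28.9, -16.3]), (211, [19.0, -27.3, -16.1]), (214, [18.5, -25.8, -14.9]), (217, [20.1, -23.6, -18.7]), (220, [20.0, -22.0, -18.4]), (223, [19.9, -20.4, -18.3]), (295, [19.9, 19.0, -18.3]), (298, [20.0, 20.6, -18.5]), (301, [19.9, 22.2, -18.3]), (304, [19.8, 23.9, -18.0]), (307, [18.5, 26.1, -14.9]), (310, [19.2, 27.5, -16.5]), (313, [19.0, 29.2, -16.1])]
```

```bash
python3 -m jog '15 0 0 0.5 0 0 0;15 0 0 1 0 0 0;15 0 0 1.5 0 0 0;15 0 0 1.5 0 0 0;15 0 0 1.5 0 0 0'; python3 -m jog '15 0 0 0.3 0 0 0;15 0 0 0.6 0 0 0;15 0 0 0.6 0 0 0;15 0 0 0.6 0 0 0'|tail -3
```

```text
clock: 14.17
tcp_pos: [0.5045, -0.0604, 0.0132]
ee_rot: [-0.103, 0.995, 0.0, -0.0]
ft_force: [-0.3, -0.1, -2.5]
finger_gap: 0.295
grasp_force: 40.4
ft_force: [0.8, 0.3, -2.3]
finger_gap: 0.289
grasp_force: 40.4
```

```bash
python3 -m jog '15 0 0 0.3 0 0 0;15 0 0 0.6 0 0 0;15 0 0 0.6 0 0 0;15 0 0 0.6 0 0 0'; python3 cap.py;  python3 - <<'E'
import numpy as np
w=np.load("w.npz");Q=w["Q"]
print([(x,Q[210:216,x].mean(0).round(1).tolist()) for x in list(range(205,225,3))+list(range(295,316,3))])
E
```

```text
clock: 14.83
tcp_pos: [0.5046, -0.0604, 0.0125]
ee_rot: [-0.103, 0.995, -0.0, 0.0]
ft_force: [-2.1, 0.8, 4.0]
finger_gap: 0.29
grasp_force: 41.2
[ 0.5046 -0.0604  0.0125]
[(205, [20.0, -30.1, -18.5]), (208, [20.1, -28.5, -18.6]), (211, [20.0, -26.9, -18.5]), (214, [18.5, -25.9, -14.8]), (217, [19.8, -23.7, -17.9]), (220, [30.0, -18.4, -42.4]), (223, [20.0, -20.3, -18.4]), (295, [20.1, 18.9, -18.7]), (298, [20.0, 20.6, -18.4]), (301, [19.9, 22.2, -18.3]), (304, [19.9, 23.9, -18.3]), (307, [18.4, 26.1, -14.7]), (310, [19.9, 27.2, -18.2]), (313, [20.1, 28.7, -18.7])]
```

The plate is flush with the frame. I release and lift off.

```bash
python3 -m jog '25 0 0 -0.5 0 0 0;28 0 0 -0.5 0 0 0;34 0 0 -0.5 0 0 0;42 0 0 -0.5 0 0 0;46 0 0 -0.5 0 0 0;46 0 0 -0.5 0 0 0;46 0 0 -10 0 0 0;46 0 0 -30 0 0 0;46 0 0 -60 0 0 0;46 0 0 -85 0 0 0;46 0 0 -85 0 0 0;46 0 0 -85 0 0 0' 20; python3 cap.py; python3 - <<'E'
import cv2,numpy as np
w=np.load("w.npz");C=w["C"]*1000;p=w["p"]
hsv=cv2.cvtColor(p,cv2.COLOR_RGB2HSV);red=(hsv[...,0]<16)&(hsv[...,1]>120)&(np.indices(red.shape)[1]<360 if 0 else True)
m=red&(abs(C[...,0]-505)<28)&(abs(C[...,1]+60)<28)
b=m&(C[...,2]<38);f=m&(C[...,2]>42)
for q in(b,f): print(cv2.minAreaRect(C[q][:,:2].astype(np.float32)),np.percentile(C[q][:,2],[3,50,97]).round(1))
o=red&(C[...,2]>46)&(C[...,2]<56)&(C[...,0]<480);print("panel",cv2.minAreaRect(C[o][:,:2].astype(np.float32)))
E
```

```text
clock: 15.88
tcp_pos: [0.5067, -0.0609, 0.0996]
ee_rot: [-0.103, 0.995, -0.001, 0.002]
ft_force: [0.6, -1.0, 0.1]
finger_gap: 0.535
grasp_force: 0.0
[ 0.5067 -0.0609  0.0996]
((502.7752380371094, -60.352439880371094), (51.57959747314453, 51.05094528198242), 10.08992862701416) [29.4 30.8 34.7]
((500.8333435058594, -58.053810119628906), (43.142948150634766, 56.08290100097656), 11.953760147094727) [ 43.8  46.8 199.4]
panel ((471.80767822265625, -67.3122329711914), (20.48763656616211, 89.14046478271484), 11.833498001098633)
```

View pics/w7.png

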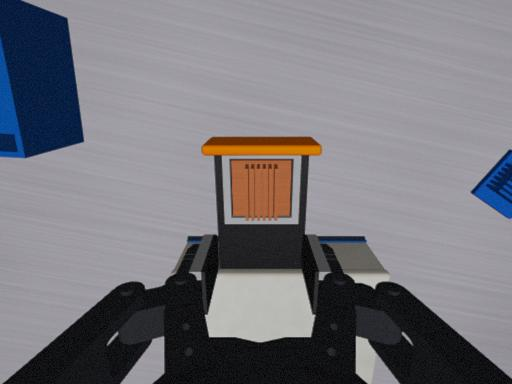

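The plate is seated in the frame at (261,190), with the tray front at (261,147). I move out in front of the panel with the fingers shut.

```bash
python3 -m jog '0 40 0 0 0 0 0;0 80 0 0 0 0 0;0 80 0 0 0 0 0;0 80 0 30 0 0 0;0 80 0 65 0 0 0;0 80 0 90 0 0 0;0 80 0 95 0 0 0;0 80 0 95 0 0 0;0 80 0 95 0 0 0;0 80 0 95 0 0 0;0 80 0 95 0 0 0'; python3 - <<'E'
from h import *
s=r.read_state();p,d=capture("scene");K,W=T("scene");C=cloud(K,W,d)*1000;t=s["tcp_pos"]*1000
rm=R.from_quat(s["ee_rot"]).as_matrix();print(t.round(1),rm.round(3),s["ft_force"].round(1))
Q=(C-t)@rm
hsv=cv2.cvtColor(p,cv2.COLOR_RGB2HSV);o=(hsv[...,0]<16)&(hsv[...,1]>120)&(abs(Q[...,1])<60)&(Q[...,0]>-60)&(Q[...,0]<20)
print(np.percentile(Q[o],[1,50,99],axis=0).round(1))
g=(hsv[...,1]<90)&(abs(Q[...,1])<12)&(abs(Q[...,0])<15)&(Q[...,2]<-5)&(Q[...,2]>-60); print(np.percentile(Q[g],[1,50,99],axis=0).round(1) if g.any() else 0)
E
```

```text
clock: 16.85
tcp_pos: [0.428, -0.0774, 0.0035]
ee_rot: [-0.103, 0.995, -0.001, 0.001]
ft_force: [-0.8, -1.1, 0.1]
finger_gap: 0.0
grasp_force: 0.0
[428.  -77.4   3.5] [[-0.979 -0.206  0.003]
 [-0.206  0.979 -0.001]
 [-0.003 -0.002 -1.   ]] [-0.8 -1.1  0.1]
[[ -58.6  -45.5 -109.4]
 [ -44.5   -8.   -40.1]
 [ -22.1   39.2  -13. ]]
[[-14.3 -11.5 -58.7]
 [-11.8  -3.5 -41. ]
 [ -6.7  11.2 -23.7]]
```

```bash
python3 -m jog '0 -10 0 0 0 0 0;0 -18 0 0 0 0 0;0 -21 0 0 0 0 0;0 -23 0 0 0 0 0;0 -25 0 0 0 0 0;0 -27 0 0 0 0 0;0 -29 0 0 0 0 0;0 -31 0 0 0 0 0;0 -33 0 0 0 0 0'; python3 -m jog '0 -3 0 0 0 0 0;0 -6 0 0 0 0 0;0 -9 0 0 0 0 0;0 -12 0 0 0 0 0;0 -15 0 0 0 0 0;0 -18 0 0 0 0 0;0 -20 0 0 0 0 0;0 -22 0 0 0 0 0'
```

```text
clock: 17.65
tcp_pos: [0.4574, -0.07, 0.0016]
ee_rot: [-0.103, 0.995, 0.0, -0.001]
ft_force: [-4.0, -1.0, 0.4]
finger_gap: -0.0
grasp_force: 1.8
clock: 18.32
tcp_pos: [0.4798, -0.0653, 0.0017]
ee_rot: [-0.103, 0.995, 0.0, -0.0]
ft_force: [-3.8, -1.2, -2.1]
finger_gap: 0.003
grasp_force: 2.1
```

```bash
python3 -m jog '0 -2 0 0 0 0 0;0 -4 0 0 0 0 0;0 -6 0 0 0 0 0;0 -8 0 0 0 0 0;0 -10 0 0 0 0 0;0 -12 0 0 0 0 0;0 -13.5 0 0 0 0 0;0 -15 0 0 0 0 0'; python3 -m jog '0 -1.5 0 0 0 0 0;0 -3 0 0 0 0 0;0 -4.5 0 0 0 0 0;0 -6 0 0 0 0 0'
```

```text
clock: 18.98
tcp_pos: [0.4942, -0.0624, 0.0018]
ee_rot: [-0.103, 0.995, 0.0, -0.001]
ft_force: [-6.0, -1.7, -1.4]
finger_gap: 0.001
grasp_force: 3.3
clock: 19.32
tcp_pos: [0.4987, -0.0614, 0.0019]
ee_rot: [-0.103, 0.995, -0.0, -0.002]
ft_force: [-8.7, -1.6, 1.3]
finger_gap: 0.001
grasp_force: 4.6
```

```bash
python3 -m jog '0 -1.5 0 0 0 0 0;0 -3 0 0 0 0 0;0 -4.5 0 0 0 0 0;0 -6 0 0 0 0 0'; python3 -m jog '0 -1.5 0 0 0 0 0;0 -3 0 0 0 0 0;0 -4 0 0 0 0 0'
```

```text
clock: 19.65
tcp_pos: [0.5062, -0.0598, 0.0019]
ee_rot: [-0.103, 0.995, 0.0, -0.0]
ft_force: [-5.2, -0.6, -3.9]
finger_gap: -0.003
grasp_force: 2.4
clock: 19.9
tcp_pos: [0.5105, -0.059, 0.0019]
ee_rot: [-0.103, 0.995, 0.0, -0.0]
ft_force: [-4.7, -0.4, -3.1]
finger_gap: 0.003
grasp_force: 2.4
```

```bash
for i in 1; do python3 -m jog '0 -1 0 0 0 0 0;0 -2 0 0 0 0 0;0 -3 0 0 0 0 0' | sed -n '2p;4p'; python3 -m jog '0 -1 0 0 0 0 0;0 -2 0 0 0 0 0;0 -3 0 0 0 0 0' | sed -n '2p;4p'; done
```

```text
tcp_pos: [0.5133, -0.0584, 0.0019]
ft_force: [-5.8, -0.1, -3.3]
tcp_pos: [0.5162, -0.0577, 0.0019]
ft_force: [-5.1, -0.2, -2.9]
```

```bash
python3 -m jog '0 -1 0 0 0 0 0;0 -2 0 0 0 0 0' | sed -n '2p;4p'; python3 -m jog '0 -1 0 0 0 0 0;0 -2 0 0 0 0 0' | sed -n '2p;4p'
```

```text
tcp_pos: [0.5175, -0.0575, 0.0019]
ft_force: [-6.9, -0.1, -0.6]
tcp_pos: [0.519, -0.0572, 0.0019]
ft_force: [-7.4, -0.5, -0.1]
```

```bash
python3 -m jog '0 -1 0 0 0 0 0;0 -2 0 0 0 0 0' | sed -n '2p;4p'; python3 -m jog '0 -1 0 0 0 0 0;0 -2 0 0 0 0 0' | sed -n '2p;4p'
```

```text
tcp_pos: [0.5205, -0.0568, 0.0019]
ft_force: [-9.5, -0.6, 0.8]
tcp_pos: [0.5221, -0.0565, 0.0019]
ft_force: [-9.5, -1.8, 0.8]
```

```bash
python3 -m jog '0 -1 0 0 0 0 0' | sed -n '2p;4p'; python3 -m jog '0 -1 0 0 0 0 0' | sed -n '2p;4p'; python3 -m jog '0 -1 0 0 0 0 0' | sed -n '2p;4p'
```

```text
tcp_pos: [0.5232, -0.0563, 0.0019]
ft_force: [-8.9, -0.8, -0.6]
tcp_pos: [0.5248, -0.0559, 0.0019]
ft_force: [-7.2, -0.6, -1.4]
tcp_pos: [0.5261, -0.0557, 0.0019]
ft_force: [-6.9, 0.6, -1.7]
```

```bash
python3 -m jog '0 -0.7 0 0 0 0 0' | sed -n '2p;4p'; python3 -m jog '0 -0.7 0 0 0 0 0' | sed -n '2p;4p';python3 -m jog '0 -0.5 0 0 0 0 0' | sed -n '2p;4p'
```

```text
tcp_pos: [0.5271, -0.0554, 0.0019]
ft_force: [-5.9, 1.3, -2.7]
tcp_pos: [0.5281, -0.0552, 0.002]
ft_force: [-4.3, 0.8, -3.5]
tcp_pos: [0.529, -0.0551, 0.002]
ft_force: [-6.2, 0.3, -3.3]
```

```bash
python3 -m jog '0 -0.4 0 0 0 0 0;0 -0.4 0 0 0 0 0' | sed -n '2p;4p'; python3 -m jog '0 -0.3 0 0 0 0 0;0 -0.3 0 0 0 0 0' | sed -n '2p;4p'
```

```text
tcp_pos: [0.5293, -0.0551, 0.002]
ft_force: [-5.1, 0.8, -2.1]
tcp_pos: [0.5295, -0.055, 0.002]
ft_force: [-4.8, 1.0, -3.0]
```

```bash
python3 -m jog '0 -0.4 0 0 0 0 0;0 -0.4 0 0 0 0 0' | sed -n '2p;4p'; python3 -m jog '0 -0.4 0 0 0 0 0;0 -0.4 0 0 0 0 0' | sed -n '2p;4p'
```

```text
tcp_pos: [0.53, -0.0549, 0.002]
ft_force: [-5.4, -0.2, -3.1]
tcp_pos: [0.5303, -0.0548, 0.002]
ft_force: [-4.3, 1.2, -2.3]
```

```bash
python3 -m jog '0 -0.4 0 0 0 0 0;0 -0.4 0 0 0 0 0' | sed -n '2p;4p'; python3 -m jog '0 -0.4 0 0 0 0 0;0 -0.4 0 0 0 0 0' | sed -n '2p;4p'
```

```text
tcp_pos: [0.5307, -0.0548, 0.002]
ft_force: [-4.7, 1.1, -3.8]
tcp_pos: [0.5307, -0.0548, 0.002]
ft_force: [-6.0, -0.1, -1.9]
```

```bash
python3 -m jog '0 -0.3 0 0 0 0 0;0 -0.3 0 0 0 0 0' | sed -n '2p;4p'; python3 -m jog '0 -0.3 0 0 0 0 0;0 -0.3 0 0 0 0 0' | sed -n '2p;4p'
```

```text
tcp_pos: [0.5307, -0.0548, 0.002]
ft_force: [-6.5, 0.4, -0.9]
tcp_pos: [0.5307, -0.0548, 0.002]
ft_force: [-6.5, -0.6, -0.4]
```

The tray is at the hard stop, so the second catch has been passed. I back off slowly and check that it holds.

```bash
python3 -m jog '0 0.7 0 0 0 0 0;0 1.4 0 0 0 0 0;0 2.1 0 0 0 0 0;0 2.8 0 0 0 0 0;0 3.5 0 0 0 0 0;0 4.2 0 0 0 0 0;0 5 0 0 0 0 0;0 6 0 0 0 0 0'| sed -n '2p;4p'; python3 -m jog '0 5 0 0 0 0 0;0 15 0 0 0 0 0;0 30 0 0 0 0 0;0 50 0 0 0 0 0;0 50 0 -30 0 0 0;0 50 0 -70 0 0 0;0 50 0 -110 0 0 0;0 50 0 -110 0 0 0;0 50 0 -110 0 0 0;0 50 0 -110 0 0 0;0 50 0 -110 0 0 0'; python3 cap.py; python3 - <<'E'
import cv2,numpy as np
w=np.load("w.npz");C=w["C"]*1000;p=w["p"]
hsv=cv2.cvtColor(p,cv2.COLOR_RGB2HSV);red=(hsv[...,0]<16)&(hsv[...,1]>120)
G=((C-[657.7,-14.2,0])[...,:2])@np.array([[.9787,-.2051],[.2051,.9787]])
o=red&(C[...,2]>48)&(C[...,2]<56)&(G[...,0]>-160)&(G[...,0]<-90)&(abs(G[...,1])<80);print("panel",np.percentile(G[o],[1,50,99],axis=0).round(1))
g=(hsv[...,0]>50)&(hsv[...,0]<80)&(hsv[...,1]>120)&(G[...,0]<-40);print(np.percentile(C[g][:,2],[5,50,95]) if g.any() else 0)
E
```

```text
tcp_pos: [0.5287, -0.0565, 0.0032]
ft_force: [-0.1, 0.6, -0.1]
clock: 24.48
tcp_pos: [0.4756, -0.066, 0.1108]
ee_rot: [-0.103, 0.995, 0.0, -0.001]
ft_force: [-0.9, -0.2, -0.1]
finger_gap: -0.0
grasp_force: 0.0
[ 0.4756 -0.066   0.1108]
panel [[-125.   -58.3]
 [-123.4  -42.1]
 [-116.8   30.1]]
[ 80.5187999  206.05618848 224.03203966]
```

View pics/w7.png

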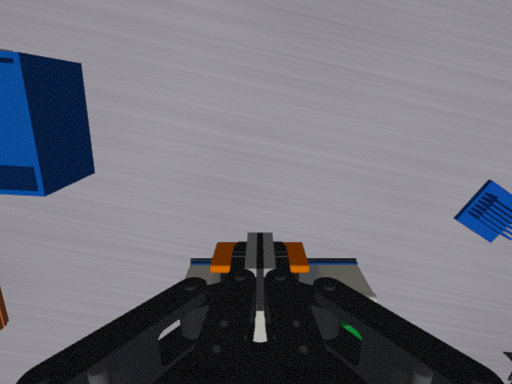

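The tray front (258,257) stands 25 mm from the housing, which puts the joint at about 0.013. It is held home with the robot clear, and the button is up.

```bash
python3 -c "
from rig import r
print(r.finish_job())"
```

```text
the job is handed in; nothing more can be done
None
```

The job is handed in, though no verdict came back: the tray popped out, the copper cold plate was flush in the frame when I let go, and the tray is held home at about 0.013 m by its second catch, with the button up and the robot clear.

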